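Stand the heavy jar over the hidden rail of the cork shelf

TASK

The cork lining of the low wooden shelf is springy, and gives under anything heavy except over one hidden cross rail. First press gently along the cork with the bare fingertips to feel where the rail is, then pick up the chrome-capped glass jar and stand it gently on the cork centred over the rail, upright, wholly on the cork and not sinking in. Let go of it, and leave the other things where they are.

Things in the scene. Friction and masses are not known exactly. Their poses are not given: they have to be found in the camera images.
- shelf: Low wooden riser shelf, fixed on the dresser, 200 (x, front to back) by 340 (y) by 60 high. Origin: centre of its underside; x to its back, y along its length, z up. Front half of its top: cork panel, x -85 to +15, y -150 to +150, top at z 60, flush with the rigid wooden rims around it. Behind it, x 15 to 100, a rigid wooden ledge, also at z 60.
- cork (a point): Centre of the cork's top, unpressed; axes as the shelf's. 23 touching 13 mm strips lie across the length, each sprung down by itself (0.26 N/mm, 12 mm travel), acting as one smooth surface: a fingertip feels roughly 0.7 to 1.5 N/mm, and can slide along the length while pressed 2 to 4 mm in. Press with less than 25 N.
- cork_left (a point): +y end of the cork's mid line, at its top. Somewhere hidden under the strips one rigid rail, 18 mm wide in y, crosses the full depth of the cork; there the cork is stiff (10 N/mm or more). The rail's centre lies 65 to 235 mm from this point along the length; it is not reported.
- cork_right (a point): -y end of the cork's mid line, at its top. Fingers that slide pressed in meet the rail as a hump that pushes them back, at about the same distance from its centre from either side; the cork is soft on both sides of it up to the ends.
- jar: Round glass jar full of steel beads, 0.6 to 0.9 kg, 64 across, 107 high, loose on the dresser at the left or right of the shelf. Origin: centre of its underside, z up. Glass body to z 66, shoulder narrowing to a neck of 40 at z 74; round chrome cap 48 across from z 80 to 107, the place to grip. On soft cork it sinks by 2.5 to 5 mm; near the rail's edge it leans.
- pill_box: Weekly pill box, 34 x 140 x 25, on the shelf's ledge (leave). Origin: centre of underside.
- night_light: Dome night light, 60 across, 40 high, on the shelf's ledge (leave). Origin: centre of underside.
- thimble_cup: Small ceramic cup, 52 across, 42 high, on the dresser on the side of the shelf where the jar is not (leave). Origin: centre of underside.
- hairbrush: Hairbrush lying on the dresser, about 220 long (leave).
- cream_pot: Round cream pot, 60 across, 50 high, on the dresser (leave). Origin: centre of underside.

How it is judged:
By the outcome, as a careful person would: the job done as asked, in the order asked, and still so for the second after the job is handed in, with the robot touching nothing.
It also fails if it takes over 70 s, if anything falls off the work surface, if the arm or the gripper's body presses on something with over 40 N, if the wrist force passes 120 N, or if a joint passes its speed limit or range.

ROBOT

A 6-joint arm with a two-finger parallel gripper is mounted at the origin on the work surface. World frame = base frame: x ahead of the robot, y to its left, z up, the work surface at z = 0. Lengths are in m, angles in degrees, forces in N, time in s.
With the tool pointing down it reaches from about 0.3 to 1 m from the base axis. Payload 5.1 kg.
Tool frame: the origin (TCP) lies at the centre of the arm's flange, where the gripper is bolted on; the fingertips stand 190 mm ahead of it and the grasp point (between the pads) lies 171 mm ahead of it; z points along the fingers, y is the direction in which the jaws open and shut (so a half turn about z gives the same grasp; the last joint's range is limited). The gripper opens to 95 mm and grips with 3 to 60 N. Pads are 20 mm wide; open, the fingers measure 119 mm over their backs; the gripper's body (75 mm by 180 mm) begins 59 mm behind the grasp point.
Start: joints at [71.184, 7.093, 94.555, -0, 78.352, -4.733], TCP at [0.158, 0.63, 0.405] pointing down, gripper open.
Joint ranges: [-149.61, 149.61], [-58.7, 133.49], [1.44, 155.28], [-77.14, 257.14], [18.33, 153.61], [-166.67, 166.67]. Speed limits (degrees/s): [147.25, 147.25, 180, 180, 180, 180].

INTERFACE

Orientations are given as [roll, pitch, yaw] about the fixed x, y, z axes, in that order (R = Rz(yaw) Ry(pitch) Rx(roll)).
In Python, from rig import ctrl, optics gives the robot as it stands. The module is installed in compiled form; this text tells all that it offers.
- The arm moves only by the tool arm_command, never from a script. Its argument "series" is a list of rows, each an object with "translation": the shift along the tool's x, y, z in m, a list of three; "twist": the turn, a rotation vector about the tool's x, y, z in degrees, a list of three; "claw": the opening in per cent of the stroke, from 0 (shut) to 100 (fully open). In form: [{"translation": [x, y, z], "twist": [wx, wy, wz], "claw": claw}, ...]. A call has 1 to 5 rows; each row shifts and turns the commanded pose from where the row before left it, along the tool's axes as they then stand; what a row does not reach is not made up. A row lasts 1/10 s, in which the tool goes at most 50 mm and 8.59 degrees, less where a joint would pass 70% of its speed; a pose out of reach is approached as far as the arm can. A call is refused whole if a number of a shift passes 0.05 or a number of a turn 8.59, either way. A call with a gripper value outside its range is refused whole. The fingers move at their own pace and stop on an object; "grip_force" is the grip in N (left out, the last holds). Time passes only in rows, so rows that do not move let the fingers close. It gives the time, the measured TCP pose, the force and the opening at its end, in the units of the state.
- ctrl.observe(): the state, without advancing time (a new reading comes with each control period).
- optics.camera(name): name is "scene" or "top" or "wrist"; returns the picture (400x640x3 uint8, blue, green, red); there is no depth.
- optics.camera_info(name): a dict with "fx", "fy", "cx", "cy" (pixels), "camera_from_world" (4x4, takes a point from world to camera coordinates); the wrist camera has in their place "T_tool_cam" (4x4, takes a point from camera to tool coordinates, whose origin is the TCP and whose axes are the flange's). Camera axes: x right, y up, looking along -z (the intrinsics and any distortion apply to the point x, -y, -z); pixel columns grow to the right and rows downward; lengths in m; the calibration is good to about 2 mm. A picture is of the moment at which its call begins: read the wrist's pose just before it. camera_info takes no time and is no camera call.
- ctrl.job_done(): hands the job in, once; it reports no verdict.
The state is a dict: "time": time; "joint_positions": joint angles; "joint_vel": joint speeds; "tau": joint torques, N m; "position": TCP position; "tool_rot": TCP orientation; "contact_force": force on the tool from outside, world axes, zero at the start; "ft_torque": the same for the moment, N m; "grip_width": opening from 0.0 (shut) to 1.0 (fully open).
Only numpy, scipy, OpenCV 4.12 (cv2) and the standard library are available. Lean on these libraries where they do the work, as an engineer would, in place of code of your own. Each camera call takes 0.05 s, during which the arm holds its last target. There are 200 camera calls.

## Working session

There is one attempt and no reset: what is moved stays moved. The work goes in short steps, Python scripts to look and compute and a tool call to move; the robot and the scene stay as the last step left them, time stands still between calls to the robot, and variables do not carry over. Pictures are saved under pics/ and viewed, about 8 in all and at most 12, crops included, and the job is handed in when it is done.

Besides the shell and the picture viewer there is one more tool, called after "Emit:" by a JSON object that holds its "api" and its "payload", one argument or row to a line. arm_command: Moves the arm, as the interface text tells. Its arguments: {"type":"object","properties":{"series":{"type":"array","items":{"type":"object","properties":{"translation":{"type":"array","items":{"type":"number"}},"twist":{"type":"array","items":{"type":"number"}},"claw":{"type":"number"}}}},"grip_force":{"type":"number"}},"required":["series"]}

```bash
mkdir -p pics; python3 - <<'E'
from rig import ctrl, optics
import cv2,numpy as np
s=ctrl.observe();print(s)
for n in ("top","scene"):
    cv2.imwrite(f"pics/{n}0.png",optics.camera(n)); print(n,optics.camera_info(n))
print(optics.camera_info("wrist"))
E
```

```text
{'time': 0.0, 'joint_positions': array([ 7.11847088e+01,  7.13141463e+00,  9.46334474e+01, -2.78910406e-03,
        7.83524276e+01, -4.73301317e+00]), 'joint_vel': array([0.00422315, 0.01080729, 0.01100458, 0.03917135, 0.04965179,
       0.10058641]), 'tau': array([ 1.15704763e-03, -4.17599452e+01, -3.59936106e+01,  7.75600411e-02,
        4.91394836e-02, -1.57950553e-04]), 'position': array([0.15810901, 0.63021321, 0.40351672]), 'tool_rot': array([-1.79882885e+02, -6.95668510e-03,  1.65918281e+02]), 'contact_force': array([ 1.12999757,  0.16761856, -0.65106733]), 'ft_torque': array([-0.02451426, -0.00585075, -0.02026548]), 'grip_width': 0.9992629780331431}
top {'fx': 419.2060233632646, 'fy': 419.2060233632646, 'cx': 322.12799511871896, 'cy': 209.10101402836943, 'camera_from_world': array([[ 0.00963369, -0.99975648,  0.01985397, -0.02372318],
       [ 0.99019554,  0.01230481,  0.13914521, -0.50863827],
       [-0.13935563,  0.01831884,  0.99007294, -1.200468  ],
       [ 0.        ,  0.        ,  0.        ,  1.        ]])}
scene {'fx': 437.59379225149206, 'fy': 437.59379225149206, 'cx': 319.27393735356355, 'cy': 204.84975206830921, 'camera_from_world': array([[ 0.59011951,  0.80724196,  0.01092624, -0.26969227],
       [-0.5290634 ,  0.37646856,  0.76050203,  0.20077891],
       [ 0.60979577, -0.45456776,  0.64924362, -1.62308032],
       [ 0.        ,  0.        ,  0.        ,  1.        ]])}
{'fx': 285.8963053567285, 'fy': 285.8963053567285, 'cx': 324.40255777040466, 'cy': 196.71899538291495, 'T_tool_cam': array([[-8.49540775e-04,  9.59346843e-01,  2.82228477e-01,
         8.09320658e-02],
       [ 9.99999002e-01,  4.96441045e-04,  1.32261911e-03,
        -6.37526353e-04],
       [ 1.12874067e-03,  2.82229319e-01, -9.59346307e-01,
         1.98487346e-02],
       [ 0.00000000e+00,  0.00000000e+00,  0.00000000e+00,
         1.00000000e+00]])}
```

View pics/top0.png

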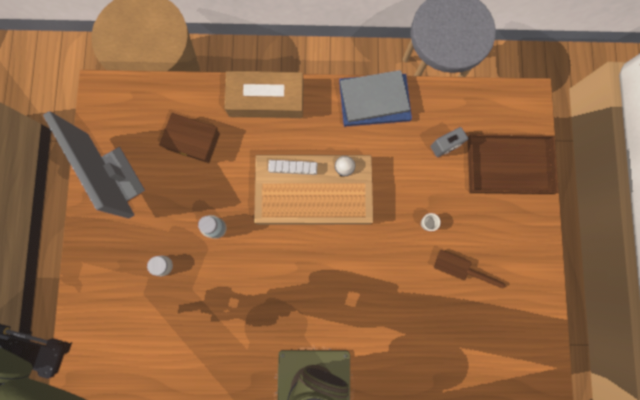

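View pics/scene0.png

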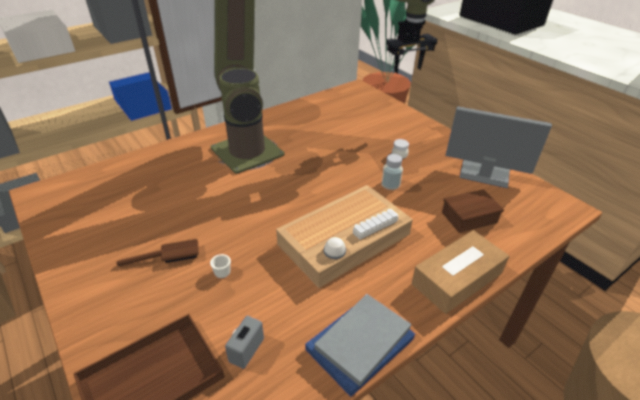

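The top view shows the shelf at about (255–372, 156–223), with the jar at (211,226) left of it. The cream pot is at (159,265), the cup at (430,222) and the hairbrush at (470,268). The scene view agrees, with the jar at (393,170).

```bash
cat > h.py <<'E'
from rig import ctrl, optics
import cv2,numpy as np
from scipy.spatial.transform import Rotation as Ro
def cam_pose(n,s=None):
    i=optics.camera_info(n)
    if n=="wrist":
        T=np.eye(4);T[:3,:3]=Ro.from_euler('xyz',s['tool_rot'],degrees=True).as_matrix();T[:3,3]=s['position'];W=T@i['T_tool_cam']
    else: W=np.linalg.inv(i['camera_from_world'])
    return i,W
def cast(n,uv,z,s=None):
    i,W=cam_pose(n,s);uv=np.atleast_2d(np.float64(uv))
    d=np.c_[(uv[:,0]-i['cx'])/i['fx'],-(uv[:,1]-i['cy'])/i['fy'],-np.ones(len(uv))]@W[:3,:3].T
    return W[:3,3]+d*((z-W[2,3])/d[:,2])[:,None]
def proj(n,p,s=None):
    i,W=cam_pose(n,s);c=(np.atleast_2d(p)-W[:3,3])@W[:3,:3]
    return np.c_[i['cx']-i['fx']*c[:,0]/c[:,2],i['cy']+i['fy']*c[:,1]/c[:,2]]
E
python3 - <<'E'
from h import *
im=cv2.imread("pics/top0.png")
print(cam_pose("top")[1][:3,3])
for n,uv in dict(corners=[(255,156),(371,156),(373,222),(255,222)]).items(): print(cast("top",uv,.06))
hsv=cv2.cvtColor(im,cv2.COLOR_BGR2HSV)
for p in [(263,210),(300,175),(310,205),(300,217),(200,180),(245,200),(300,250)]: print(p,hsv[p[1],p[0]])
print(cast("top",[(211,226),(212,222)],.107),cast("top",[(159,265)],.05),cast("top",[(430,222)],.04))
c=np.zeros(0)
x=cv2.resize(im[140:290,130:390],None,fx=3,fy=3,interpolation=cv2.INTER_CUBIC);cv2.imwrite("pics/c1.png",x)
E
```

```text
[0.33658792 0.00453248 1.25979647]
[[ 0.66031443  0.18079802  0.06      ]
 [ 0.66544455 -0.16034164  0.06      ]
 [ 0.46970538 -0.16482857  0.06      ]
 [ 0.46569803  0.17459692  0.06      ]]
(263, 210) [ 14 143 211]
(300, 175) [ 15 116 200]
(310, 205) [ 14 140 198]
(300, 217) [ 15 130 194]
(200, 180) [ 13 160 131]
(245, 200) [ 13 162 176]
(300, 250) [ 13 162 170]
[[0.44817132 0.28809696 0.107     ]
 [0.45924796 0.28587199 0.107     ]] [[0.34083655 0.44386125 0.05      ]] [[ 0.47390889 -0.33574123  0.04      ]]
```

View pics/c1.png

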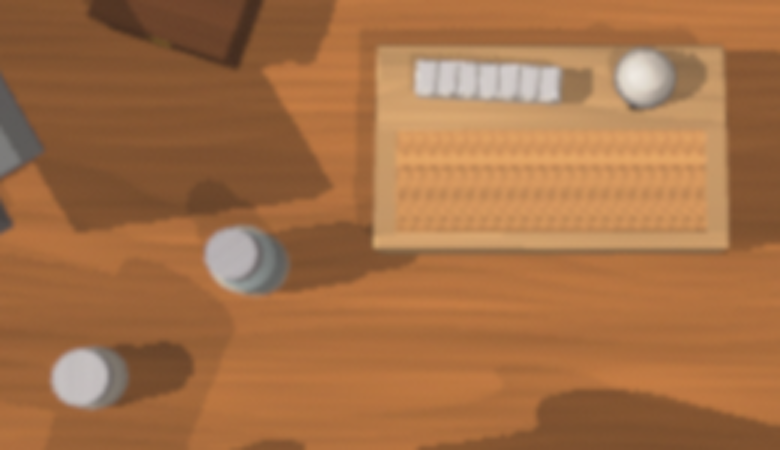

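The crop (3x, offset 130,140) shows the jar cap at crop (234,254). The shelf corners are at (377,46), (723,47), (728,248) and (373,248), and the cork at (396,130)–(708,232).

```bash
python3 - <<'E'
from h import *
f=lambda a:np.array(a)/3+[130,140]-1/3
S=cast("top",f([(377,46),(723,47),(728,248),(373,248)]),.06);print(S.round(4),S.mean(0))
print("yaw",np.degrees(np.arctan2(-(S[0]-S[1])[0],(S[0]-S[1])[1])),np.degrees(np.arctan2(-(S[3]-S[2])[0],(S[3]-S[2])[1])))
C=cast("top",f([(397,130),(707,130),(708,232),(395,232)]),.06);print(C.round(4),C.mean(0))
print("cap",cast("top",f([(234,254)]),.107),"lip",cast("top",f([(88,378)]),.05))
E
```

```text
[[ 0.6633  0.1799  0.06  ]
 [ 0.6675 -0.1594  0.06  ]
 [ 0.4687 -0.1629  0.06  ]
 [ 0.4647  0.1774  0.06  ]] [0.56605411 0.00877072 0.06      ]
yaw 0.6936102822390975 0.675503788402498
[[ 0.5799  0.1579  0.06  ]
 [ 0.5841 -0.1432  0.06  ]
 [ 0.484  -0.1437  0.06  ]
 [ 0.4804  0.1569  0.06  ]] [0.53208177 0.00698661 0.06      ]
cap [[0.45266297 0.29742461 0.107     ]] lip [[0.3389616  0.44374233 0.05      ]]
```

Emit:
{"api": "arm_command", "payload": {
  "series": [
    {"translation": [0,0,0],"twist": [0,0,-7.4],"claw": 0},
    {"translation": [0,0,0],"twist": [0,0,-7.4],"claw": 0},
    {"translation": [-0.028,-0.039,0],"twist": [0,0,0],"claw": 0},
    {"translation": [-0.028,-0.039,0],"twist": [0,0,0],"claw": 0},
    {"translation": [-0.028,-0.039,0],"twist": [0,0,0],"claw": 0}
  ],
  "grip_force": 10
}}

```text
time: 0.6
position: [0.244, 0.5132, 0.404]
tool_rot: [-179.9, -0.0, -179.2]
contact_force: [0.4, 0.3, 0.1]
grip_width: 0.634
```

Emit:
{"api": "arm_command", "payload": {
  "series": [
    {"translation": [-0.028,-0.039,0],"twist": [0,0,0],"claw": 0},
    {"translation": [-0.028,-0.039,0],"twist": [0,0,0],"claw": 0},
    {"translation": [-0.028,-0.039,0],"twist": [0,0,0],"claw": 0},
    {"translation": [-0.028,-0.039,0],"twist": [0,0,0],"claw": 0},
    {"translation": [-0.028,-0.039,0],"twist": [0,0,0],"claw": 0}
  ]
}}

```text
time: 1.1
position: [0.3866, 0.3195, 0.4044]
tool_rot: [-180.0, -0.0, -179.3]
contact_force: [0.8, 0.6, -0.5]
grip_width: 0.217
```

Emit:
{"api": "arm_command", "payload": {
  "series": [
    {"translation": [-0.028,-0.039,0],"twist": [0,0,0],"claw": 0},
    {"translation": [-0.028,-0.039,0],"twist": [0,0,0],"claw": 0},
    {"translation": [-0.028,-0.039,0],"twist": [0,0,0],"claw": 0},
    {"translation": [0,0,0],"twist": [0,0,0],"claw": 0},
    {"translation": [0,0,0],"twist": [0,0,0],"claw": 0}
  ]
}}

```text
time: 1.6
position: [0.4718, 0.2046, 0.4042]
tool_rot: [180.0, -0.1, -179.4]
contact_force: [0.2, 0.8, 0.2]
grip_width: 0.003
```

```bash
python3 - <<'E'
from h import *
s=ctrl.observe();print(s['time'],s['position'],s['tool_rot'],s['contact_force'],s['grip_width'])
im=optics.camera("wrist");cv2.imwrite("pics/w1.png",im)
np.save("s1.npy",np.r_[s['position'],s['tool_rot']])
E
```

```text
1.6 [0.47180044 0.20455591 0.40420314] [ 1.79990210e+02 -7.60273304e-02 -1.79430970e+02] [0.17938582 0.79080833 0.24586917] 0.0025705853606724327
```

View pics/w1.png

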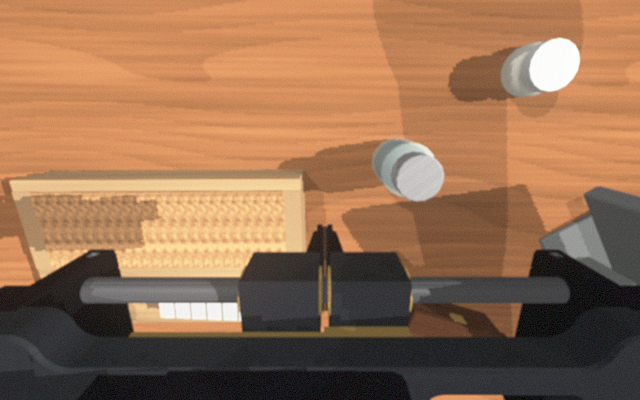

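The wrist view shows the jar cap at (418,177), the cream pot lid at (553,64), and the cork's front edge running from (27,197) to (284,193).

```bash
python3 - <<'E'
from h import *
a=np.load("s1.npy");s=dict(position=a[:3],tool_rot=a[3:])
im=cv2.imread("pics/w1.png")
print("cork front corners",cast("wrist",[(284,193),(27,197)],.06,s).round(4))
hsv=cv2.cvtColor(im,cv2.COLOR_BGR2HSV);m=((hsv[...,1]<60)&(hsv[...,2]>150)).astype(np.uint8)
m[:,:340]=0;m[210:]=0
for sat in (25,40):
  mm=((hsv[...,1]<sat)&(hsv[...,2]>130)).astype(np.uint8);mm[:,:340]=0;mm[215:]=0
  for c in cv2.findContours(mm,0,2)[0]:
    if cv2.contourArea(c)>400: print(sat,cv2.contourArea(c),cv2.minEnclosingCircle(c),cv2.fitEllipse(c))
print("cap",cast("wrist",[(418,177)],.107,s))
print("pred cap px",proj("wrist",[(0.4527,0.2974,.107)],s),"cork",proj("wrist",[(.4804,.1569,.06),(.484,-.1437,.06)],s))
E
```

```text
cork front corners [[ 0.4815  0.1564  0.06  ]
 [ 0.4892 -0.148   0.06  ]]
25 2625.0 ((412.2910461425781, 169.2562255859375), 32.91399002075195) ((411.48944091796875, 170.87217712402344), (51.952850341796875, 64.82673645019531), 124.32362365722656)
25 2438.0 ((547.9761352539062, 64.88813018798828), 33.370079040527344) ((548.1375732421875, 65.03800201416016), (50.25508499145508, 64.6629867553711), 63.116119384765625)
40 2740.5 ((408.5, 168.5), 36.530906677246094) ((410.21270751953125, 170.05715942382812), (52.59657669067383, 70.23577117919922), 123.1482162475586)
40 3316.5 ((540.0, 66.5), 41.07624816894531) ((540.351806640625, 67.09349060058594), (51.28995132446289, 83.43903350830078), 70.40190124511719)
cap [[0.45064368 0.29646181 0.107     ]]
pred cap px [[418.73513692 179.036238  ]] cork [[284.43349262 192.1144753 ]
 [ 29.42726076 192.77626765]]
```

Emit:
{"api": "arm_command", "payload": {
  "series": [
    {"translation": [-0.0145,-0.0213,0.03],"twist": [0,0,0],"claw": 0},
    {"translation": [-0.0145,-0.0213,0.03],"twist": [0,0,0],"claw": 0},
    {"translation": [-0.0145,-0.0213,0.03],"twist": [0,0,0],"claw": 0},
    {"translation": [-0.0145,-0.0213,0.03],"twist": [0,0,0],"claw": 0},
    {"translation": [0,0,0.02],"twist": [0,0,0],"claw": 0}
  ]
}}

```text
time: 2.15
position: [0.5304, 0.1209, 0.2624]
tool_rot: [-180.0, -0.1, -179.3]
contact_force: [-0.2, -0.3, -0.2]
grip_width: 0.006
```

Emit:
{"api": "arm_command", "payload": {
  "series": [
    {"translation": [0,0,0],"twist": [0,0,0],"claw": 0},
    {"translation": [0,0,0],"twist": [0,0,0],"claw": 0},
    {"translation": [0,0,0],"twist": [0,0,0],"claw": 0}
  ]
}}

```text
time: 2.45
position: [0.5308, 0.1221, 0.2665]
tool_rot: [180.0, 0.2, -179.2]
contact_force: [-0.4, -0.7, 0.0]
grip_width: 0.009
```

Emit:
{"api": "arm_command", "payload": {
  "series": [
    {"translation": [0,0,0.006],"twist": [0,0,0],"claw": 0},
    {"translation": [0,0,0.006],"twist": [0,0,0],"claw": 0},
    {"translation": [0,0,0],"twist": [0,0,0],"claw": 0},
    {"translation": [0,0,0],"twist": [0,0,0],"claw": 0}
  ]
}}

```text
time: 2.85
position: [0.5304, 0.1209, 0.2525]
tool_rot: [-180.0, -0.0, -179.3]
contact_force: [-0.1, 0.1, -0.7]
grip_width: 0.006
```

Emit:
{"api": "arm_command", "payload": {
  "series": [
    {"translation": [0,0,0.002],"twist": [0,0,0],"claw": 0},
    {"translation": [0,0,0],"twist": [0,0,0],"claw": 0},
    {"translation": [0,0,0],"twist": [0,0,0],"claw": 0}
  ]
}}

```text
time: 3.15
position: [0.5306, 0.1208, 0.2508]
tool_rot: [-180.0, 0.0, -179.3]
contact_force: [-0.1, -0.2, 0.1]
grip_width: 0.004
```

Emit:
{"api": "arm_command", "payload": {
  "series": [
    {"translation": [0,0,0.002],"twist": [0,0,0],"claw": 0},
    {"translation": [0,0,0],"twist": [0,0,0],"claw": 0},
    {"translation": [0,0,0],"twist": [0,0,0],"claw": 0}
  ]
}}

```text
time: 3.45
position: [0.5307, 0.1208, 0.249]
tool_rot: [-180.0, 0.0, -179.3]
contact_force: [0.1, -1.3, 1.0]
grip_width: 0.004
```

Emit:
{"api": "arm_command", "payload": {
  "series": [
    {"translation": [0,0,0.001],"twist": [0,0,0],"claw": 0},
    {"translation": [0,0,0],"twist": [0,0,0],"claw": 0},
    {"translation": [0,0,0],"twist": [0,0,0],"claw": 0}
  ]
}}

```text
time: 3.75
position: [0.5308, 0.1209, 0.248]
tool_rot: [-180.0, 0.0, -179.3]
contact_force: [0.2, -0.2, 1.8]
grip_width: 0.003
```

Emit:
{"api": "arm_command", "payload": {
  "series": [
    {"translation": [0,-0.005,0],"twist": [0,0,0],"claw": 0},
    {"translation": [0,-0.005,0],"twist": [0,0,0],"claw": 0},
    {"translation": [0,0,0],"twist": [0,0,0],"claw": 0}
  ]
}}

```text
time: 4.05
position: [0.5307, 0.1103, 0.2478]
tool_rot: [-180.0, -0.0, -179.3]
contact_force: [0.6, 0.1, 1.9]
grip_width: 0.008
```

Emit:
{"api": "arm_command", "payload": {
  "series": [
    {"translation": [0,-0.005,0],"twist": [0,0,0],"claw": 0},
    {"translation": [0,-0.005,0],"twist": [0,0,0],"claw": 0},
    {"translation": [0,0,0],"twist": [0,0,0],"claw": 0}
  ]
}}

```text
time: 4.35
position: [0.5309, 0.1002, 0.2477]
tool_rot: [-180.0, -0.0, -179.3]
contact_force: [0.1, -1.1, 2.4]
grip_width: 0.005
```

Emit:
{"api": "arm_command", "payload": {
  "series": [
    {"translation": [0,-0.005,0],"twist": [0,0,0],"claw": 0},
    {"translation": [0,-0.005,0],"twist": [0,0,0],"claw": 0},
    {"translation": [0,0,0],"twist": [0,0,0],"claw": 0}
  ]
}}

```text
time: 4.65
position: [0.531, 0.0902, 0.2477]
tool_rot: [-179.9, -0.0, -179.3]
contact_force: [0.6, -1.0, 1.1]
grip_width: 0.004
```

Emit:
{"api": "arm_command", "payload": {
  "series": [
    {"translation": [0,-0.005,0],"twist": [0,0,0],"claw": 0},
    {"translation": [0,-0.005,0],"twist": [0,0,0],"claw": 0},
    {"translation": [0,0,0],"twist": [0,0,0],"claw": 0}
  ]
}}

```text
time: 4.95
position: [0.5311, 0.0802, 0.2477]
tool_rot: [-180.0, 0.0, -179.3]
contact_force: [0.2, -0.9, 1.5]
grip_width: 0.005
```

Emit:
{"api": "arm_command", "payload": {
  "series": [
    {"translation": [0,-0.005,0],"twist": [0,0,0],"claw": 0},
    {"translation": [0,-0.005,0],"twist": [0,0,0],"claw": 0},
    {"translation": [0,0,0],"twist": [0,0,0],"claw": 0}
  ]
}}

```text
time: 5.25
position: [0.5312, 0.0702, 0.2478]
tool_rot: [-180.0, -0.0, -179.3]
contact_force: [-0.9, -0.6, 2.3]
grip_width: 0.003
```

Emit:
{"api": "arm_command", "payload": {
  "series": [
    {"translation": [0,-0.005,0],"twist": [0,0,0],"claw": 0},
    {"translation": [0,-0.005,0],"twist": [0,0,0],"claw": 0},
    {"translation": [0,0,0],"twist": [0,0,0],"claw": 0}
  ]
}}

```text
time: 5.55
position: [0.5314, 0.0603, 0.2478]
tool_rot: [-180.0, -0.0, -179.3]
contact_force: [-0.4, -0.7, 2.9]
grip_width: 0.002
```

Emit:
{"api": "arm_command", "payload": {
  "series": [
    {"translation": [0,-0.005,0],"twist": [0,0,0],"claw": 0},
    {"translation": [0,-0.005,0],"twist": [0,0,0],"claw": 0},
    {"translation": [0,0,0],"twist": [0,0,0],"claw": 0}
  ]
}}

```text
time: 5.85
position: [0.5315, 0.0502, 0.2477]
tool_rot: [-179.9, -0.0, -179.3]
contact_force: [0.5, -1.2, 1.7]
grip_width: 0.008
```

Emit:
{"api": "arm_command", "payload": {
  "series": [
    {"translation": [0,-0.005,0],"twist": [0,0,0],"claw": 0},
    {"translation": [0,-0.005,0],"twist": [0,0,0],"claw": 0},
    {"translation": [0,0,0],"twist": [0,0,0],"claw": 0}
  ]
}}

```text
time: 6.15
position: [0.5316, 0.0402, 0.2477]
tool_rot: [-179.9, 0.0, -179.3]
contact_force: [0.5, -2.1, 1.4]
grip_width: 0.001
```

Emit:
{"api": "arm_command", "payload": {
  "series": [
    {"translation": [0,-0.005,0],"twist": [0,0,0],"claw": 0},
    {"translation": [0,-0.005,0],"twist": [0,0,0],"claw": 0},
    {"translation": [0,0,0],"twist": [0,0,0],"claw": 0}
  ]
}}

```text
time: 6.45
position: [0.5317, 0.0302, 0.2478]
tool_rot: [-180.0, -0.0, -179.3]
contact_force: [-0.1, 0.4, 1.5]
grip_width: 0.004
```

Emit:
{"api": "arm_command", "payload": {
  "series": [
    {"translation": [0,-0.005,0],"twist": [0,0,0],"claw": 0},
    {"translation": [0,-0.005,0],"twist": [0,0,0],"claw": 0},
    {"translation": [0,0,0],"twist": [0,0,0],"claw": 0}
  ]
}}

```text
time: 6.75
position: [0.5319, 0.0203, 0.2478]
tool_rot: [-180.0, -0.0, -179.3]
contact_force: [-0.7, -0.6, 2.7]
grip_width: 0.006
```

Emit:
{"api": "arm_command", "payload": {
  "series": [
    {"translation": [0,-0.005,0],"twist": [0,0,0],"claw": 0},
    {"translation": [0,-0.005,0],"twist": [0,0,0],"claw": 0},
    {"translation": [0,0,0],"twist": [0,0,0],"claw": 0}
  ]
}}

```text
time: 7.05
position: [0.532, 0.0103, 0.2479]
tool_rot: [-180.0, -0.0, -179.3]
contact_force: [-0.7, -0.8, 2.5]
grip_width: 0.005
```

Emit:
{"api": "arm_command", "payload": {
  "series": [
    {"translation": [0,-0.005,0],"twist": [0,0,0],"claw": 0},
    {"translation": [0,-0.005,0],"twist": [0,0,0],"claw": 0},
    {"translation": [0,0,0],"twist": [0,0,0],"claw": 0}
  ]
}}

```text
time: 7.35
position: [0.5329, 0.0015, 0.2498]
tool_rot: [179.8, 0.1, -179.3]
contact_force: [-1.0, 7.1, 9.9]
grip_width: 0.002
```

Emit:
{"api": "arm_command", "payload": {
  "series": [
    {"translation": [0,-0.005,0],"twist": [0,0,0],"claw": 0},
    {"translation": [0,-0.005,0],"twist": [0,0,0],"claw": 0},
    {"translation": [0,0,0],"twist": [0,0,0],"claw": 0}
  ]
}}

```text
time: 7.65
position: [0.5333, -0.009, 0.2499]
tool_rot: [179.9, 0.2, -179.3]
contact_force: [0.2, 4.6, 9.8]
grip_width: 0.007
```

Emit:
{"api": "arm_command", "payload": {
  "series": [
    {"translation": [0,-0.005,0],"twist": [0,0,0],"claw": 0},
    {"translation": [0,0,0],"twist": [0,0,0],"claw": 0}
  ]
}}

```text
time: 7.85
position: [0.5334, -0.0139, 0.25]
tool_rot: [179.9, 0.2, -179.3]
contact_force: [-0.4, 4.0, 9.6]
grip_width: 0.006
```

Emit:
{"api": "arm_command", "payload": {
  "series": [
    {"translation": [0,-0.005,0],"twist": [0,0,0],"claw": 0},
    {"translation": [0,0,0],"twist": [0,0,0],"claw": 0}
  ]
}}

```text
time: 8.05
position: [0.5335, -0.0189, 0.25]
tool_rot: [179.9, 0.2, -179.3]
contact_force: [0.8, 5.6, 9.0]
grip_width: 0.004
```

Emit:
{"api": "arm_command", "payload": {
  "series": [
    {"translation": [0,-0.005,0],"twist": [0,0,0],"claw": 0},
    {"translation": [0,0,0],"twist": [0,0,0],"claw": 0}
  ]
}}

```text
time: 8.25
position: [0.5336, -0.0239, 0.2499]
tool_rot: [179.9, 0.2, -179.3]
contact_force: [0.2, 3.8, 9.1]
grip_width: 0.006
```

Emit:
{"api": "arm_command", "payload": {
  "series": [
    {"translation": [0,-0.005,0],"twist": [0,0,0],"claw": 0},
    {"translation": [0,0,0],"twist": [0,0,0],"claw": 0}
  ]
}}

```text
time: 8.45
position: [0.5336, -0.029, 0.2499]
tool_rot: [179.9, 0.2, -179.3]
contact_force: [0.2, 4.3, 7.9]
grip_width: 0.003
```

Emit:
{"api": "arm_command", "payload": {
  "series": [
    {"translation": [0,-0.005,0],"twist": [0,0,0],"claw": 0},
    {"translation": [0,0,0],"twist": [0,0,0],"claw": 0}
  ]
}}

```text
time: 8.65
position: [0.5337, -0.034, 0.2499]
tool_rot: [179.9, 0.2, -179.3]
contact_force: [0.8, 4.9, 8.8]
grip_width: 0.0
```

Emit:
{"api": "arm_command", "payload": {
  "series": [
    {"translation": [0,-0.005,0],"twist": [0,0,0],"claw": 0},
    {"translation": [0,-0.005,0],"twist": [0,0,0],"claw": 0},
    {"translation": [0,0,0],"twist": [0,0,0],"claw": 0}
  ]
}}

```text
time: 8.95
position: [0.5334, -0.0446, 0.249]
tool_rot: [-180.0, 0.2, -179.3]
contact_force: [1.6, 0.4, 6.5]
grip_width: 0.006
```

Emit:
{"api": "arm_command", "payload": {
  "series": [
    {"translation": [0,-0.003,0],"twist": [0,0,0],"claw": 0},
    {"translation": [0,0,0],"twist": [0,0,0],"claw": 0}
  ]
}}

```text
time: 9.15
position: [0.5329, -0.0475, 0.248]
tool_rot: [-180.0, 0.1, -179.3]
contact_force: [0.8, -0.5, 3.4]
grip_width: 0.005
```

Emit:
{"api": "arm_command", "payload": {
  "series": [
    {"translation": [0,-0.005,0],"twist": [0,0,0],"claw": 0},
    {"translation": [0,-0.005,0],"twist": [0,0,0],"claw": 0},
    {"translation": [0,-0.005,0],"twist": [0,0,0],"claw": 0},
    {"translation": [0,0,0],"twist": [0,0,0],"claw": 0},
    {"translation": [0,0,0],"twist": [0,0,0],"claw": 0}
  ]
}}

```text
time: 9.65
position: [0.5327, -0.0627, 0.2475]
tool_rot: [-179.9, -0.1, -179.3]
contact_force: [-1.7, -1.5, 1.6]
grip_width: 0.002
```

Emit:
{"api": "arm_command", "payload": {
  "series": [
    {"translation": [0,0.005,0],"twist": [0,0,0],"claw": 0},
    {"translation": [0,0.003,0],"twist": [0,0,0],"claw": 0},
    {"translation": [0,0,0],"twist": [0,0,0],"claw": 0}
  ]
}}

```text
time: 9.95
position: [0.5328, -0.0536, 0.2478]
tool_rot: [180.0, 0.0, -179.3]
contact_force: [0.0, -1.0, 2.1]
grip_width: 0.001
```

Emit:
{"api": "arm_command", "payload": {
  "series": [
    {"translation": [0,0.002,0],"twist": [0,0,0],"claw": 0},
    {"translation": [0,0,0],"twist": [0,0,0],"claw": 0}
  ]
}}

```text
time: 10.15
position: [0.5328, -0.0518, 0.2478]
tool_rot: [180.0, 0.0, -179.3]
contact_force: [0.4, -0.6, 2.2]
grip_width: 0.005
```

Emit:
{"api": "arm_command", "payload": {
  "series": [
    {"translation": [0,0.002,0],"twist": [0,0,0],"claw": 0},
    {"translation": [0,0,0],"twist": [0,0,0],"claw": 0}
  ]
}}

```text
time: 10.35
position: [0.5327, -0.0499, 0.2478]
tool_rot: [180.0, -0.0, -179.3]
contact_force: [-0.1, -0.4, 1.6]
grip_width: 0.005
```

Emit:
{"api": "arm_command", "payload": {
  "series": [
    {"translation": [0,0.002,0],"twist": [0,0,0],"claw": 0},
    {"translation": [0,0,0],"twist": [0,0,0],"claw": 0}
  ]
}}

```text
time: 10.55
position: [0.5327, -0.0481, 0.2479]
tool_rot: [-180.0, 0.0, -179.3]
contact_force: [-0.5, -1.9, 2.2]
grip_width: 0.007
```

Emit:
{"api": "arm_command", "payload": {
  "series": [
    {"translation": [0,0.002,0],"twist": [0,0,0],"claw": 0},
    {"translation": [0,0,0],"twist": [0,0,0],"claw": 0}
  ]
}}

```text
time: 10.75
position: [0.5329, -0.0465, 0.2483]
tool_rot: [-179.9, 0.0, -179.3]
contact_force: [-0.9, -5.6, 4.3]
grip_width: 0.005
```

Emit:
{"api": "arm_command", "payload": {
  "series": [
    {"translation": [0,0.002,0],"twist": [0,0,0],"claw": 0},
    {"translation": [0,0,0],"twist": [0,0,0],"claw": 0}
  ]
}}

```text
time: 10.95
position: [0.533, -0.0448, 0.2487]
tool_rot: [-179.9, 0.1, -179.3]
contact_force: [-1.2, -6.7, 6.2]
grip_width: 0.004
```

Emit:
{"api": "arm_command", "payload": {
  "series": [
    {"translation": [0,0.002,0],"twist": [0,0,0],"claw": 0},
    {"translation": [0,0,0],"twist": [0,0,0],"claw": 0}
  ]
}}

```text
time: 11.15
position: [0.5332, -0.043, 0.2492]
tool_rot: [-179.8, 0.1, -179.3]
contact_force: [-1.4, -7.2, 7.2]
grip_width: 0.005
```

Emit:
{"api": "arm_command", "payload": {
  "series": [
    {"translation": [0,0.01,0],"twist": [0,0,0],"claw": 0},
    {"translation": [0,0.01,0],"twist": [0,0,0],"claw": 0},
    {"translation": [0,0.01,0],"twist": [0,0,0],"claw": 0},
    {"translation": [0,0.01,0],"twist": [0,0,0],"claw": 0},
    {"translation": [0,0.01,0],"twist": [0,0,0],"claw": 0}
  ]
}}

```text
time: 11.65
position: [0.5328, 0.0079, 0.2493]
tool_rot: [-180.0, 0.2, -179.3]
contact_force: [0.4, -1.2, 1.0]
grip_width: 0.008
```

Emit:
{"api": "arm_command", "payload": {
  "series": [
    {"translation": [0,0.012,0],"twist": [0,0,0],"claw": 0},
    {"translation": [0,0,0],"twist": [0,0,0],"claw": 0},
    {"translation": [0,-0.005,0],"twist": [0,0,0],"claw": 0},
    {"translation": [0,0,0],"twist": [0,0,0],"claw": 0}
  ]
}}

```text
time: 12.05
position: [0.5317, 0.0147, 0.2474]
tool_rot: [180.0, -0.1, -179.3]
contact_force: [-0.7, 1.7, 0.4]
grip_width: 0.004
```

Emit:
{"api": "arm_command", "payload": {
  "series": [
    {"translation": [0,-0.002,0],"twist": [0,0,0],"claw": 0},
    {"translation": [0,0,0],"twist": [0,0,0],"claw": 0}
  ]
}}

```text
time: 12.25
position: [0.5318, 0.0124, 0.2475]
tool_rot: [-180.0, -0.0, -179.3]
contact_force: [-0.9, 0.3, 1.4]
grip_width: 0.004
```

Emit:
{"api": "arm_command", "payload": {
  "series": [
    {"translation": [0,-0.002,0],"twist": [0,0,0],"claw": 0},
    {"translation": [0,0,0],"twist": [0,0,0],"claw": 0}
  ]
}}

```text
time: 12.45
position: [0.5319, 0.0106, 0.2477]
tool_rot: [180.0, -0.0, -179.3]
contact_force: [-0.7, 0.9, 2.1]
grip_width: 0.005
```

Emit:
{"api": "arm_command", "payload": {
  "series": [
    {"translation": [0,-0.002,0],"twist": [0,0,0],"claw": 0},
    {"translation": [0,0,0],"twist": [0,0,0],"claw": 0}
  ]
}}

```text
time: 12.65
position: [0.532, 0.0091, 0.248]
tool_rot: [179.9, -0.0, -179.3]
contact_force: [-0.3, 4.6, 3.4]
grip_width: 0.006
```

Emit:
{"api": "arm_command", "payload": {
  "series": [
    {"translation": [0,-0.002,0],"twist": [0,0,0],"claw": 0},
    {"translation": [0,0,0],"twist": [0,0,0],"claw": 0}
  ]
}}

```text
time: 12.85
position: [0.5322, 0.0075, 0.2485]
tool_rot: [179.8, 0.0, -179.3]
contact_force: [-1.8, 6.4, 6.0]
grip_width: 0.002
```

Emit:
{"api": "arm_command", "payload": {
  "series": [
    {"translation": [0,-0.002,0],"twist": [0,0,0],"claw": 0},
    {"translation": [0,0,0],"twist": [0,0,0],"claw": 0}
  ]
}}

```text
time: 13.05
position: [0.5325, 0.0058, 0.249]
tool_rot: [179.8, 0.1, -179.3]
contact_force: [-1.5, 8.5, 8.1]
grip_width: 0.009
```

Emit:
{"api": "arm_command", "payload": {
  "series": [
    {"translation": [0,-0.002,0],"twist": [0,0,0],"claw": 0},
    {"translation": [0,0,0],"twist": [0,0,0],"claw": 0}
  ]
}}

```text
time: 13.25
position: [0.5327, 0.0038, 0.2494]
tool_rot: [179.8, 0.1, -179.3]
contact_force: [-1.8, 8.7, 8.8]
grip_width: 0.006
```

The hump rises to the same height (z 0.249) at y = 0.0058 from the left and −0.0437 from the right, so the rail centre is at y ≈ −0.019. Next is the jar.

Emit:
{"api": "arm_command", "payload": {
  "series": [
    {"translation": [0,0,-0.03],"twist": [0,0,0],"claw": 0},
    {"translation": [0,0,-0.04],"twist": [0,0,0],"claw": 100},
    {"translation": [0,0,-0.04],"twist": [0,0,0],"claw": 100},
    {"translation": [0.011,0.042,0],"twist": [0,0,0],"claw": 100},
    {"translation": [0.011,0.042,0],"twist": [0,0,0],"claw": 100}
  ]
}}

```text
time: 13.75
position: [0.5093, 0.0863, 0.3596]
tool_rot: [-179.9, 0.2, -179.5]
contact_force: [-0.1, 0.1, -0.9]
grip_width: 0.285
```

Emit:
{"api": "arm_command", "payload": {
  "series": [
    {"translation": [0.011,0.042,0],"twist": [0,0,0],"claw": 100},
    {"translation": [0.011,0.042,0],"twist": [0,0,0],"claw": 100},
    {"translation": [0.011,0.042,0],"twist": [0,0,0],"claw": 100},
    {"translation": [0.011,0.042,0],"twist": [0,0,0],"claw": 100},
    {"translation": [0.011,0.042,0],"twist": [0,0,0],"claw": 100}
  ]
}}

```text
time: 14.25
position: [0.4507, 0.2971, 0.3573]
tool_rot: [-179.9, 0.0, -179.3]
contact_force: [0.1, 0.2, -0.5]
grip_width: 0.705
```

Emit:
{"api": "arm_command", "payload": {
  "series": [
    {"translation": [0,0,0],"twist": [0,0,0],"claw": 100},
    {"translation": [0,0,0],"twist": [0,0,0],"claw": 100},
    {"translation": [0,0,0],"twist": [0,0,0],"claw": 100},
    {"translation": [0,0,0],"twist": [0,0,0],"claw": 100}
  ]
}}

```text
time: 14.65
position: [0.4519, 0.2947, 0.3575]
tool_rot: [-180.0, -0.0, -179.4]
contact_force: [-0.3, -0.5, -0.1]
grip_width: 0.989
```

```bash
python3 - <<'E'
from h import *
s=ctrl.observe();print(s['time'],s['position'],s['tool_rot'],s['contact_force'],s['grip_width'])
im=optics.camera("wrist");cv2.imwrite("pics/w2.png",im)
print(proj("wrist",[(0.4515,0.297,.107),(0.4275,0.297,.107),(.4515,.321,.107),(.4515,.273,.107)],s))
np.save("s2.npy",np.r_[s['position'],s['tool_rot']])
E
```

```text
14.65 [0.45188564 0.29465102 0.35749162] [-1.79958747e+02 -4.35364251e-03 -1.79389168e+02] [-0.2994266 -0.472112  -0.0606984] 0.9886692917772993
[[328.14625157 211.25576999]
 [328.53670934 183.92670513]
 [356.25728079 211.53164076]
 [300.02860276 210.97983426]]
```

View pics/w2.png

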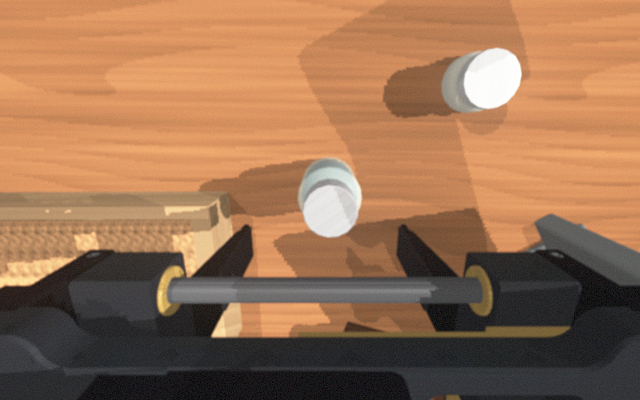

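The wrist view shows the cap centred at (330,211) against a predicted (328,211), so the jar is at about (0.4515, 0.299), clear between the open fingers.

Emit:
{"api": "arm_command", "payload": {
  "series": [
    {"translation": [0,0.004,0.02],"twist": [0,0,0],"claw": 100},
    {"translation": [0,0,0.03],"twist": [0,0,0],"claw": 100},
    {"translation": [0,0,0.02],"twist": [0,0,0],"claw": 100},
    {"translation": [0,0,0.015],"twist": [0,0,0],"claw": 100},
    {"translation": [0,0,0],"twist": [0,0,0],"claw": 100}
  ]
}}

```text
time: 15.2
position: [0.4509, 0.2988, 0.2703]
tool_rot: [-179.9, -0.2, -179.4]
contact_force: [-0.8, 0.5, -0.1]
grip_width: 1.0
```

Emit:
{"api": "arm_command", "payload": {
  "series": [
    {"translation": [0,0,0],"twist": [0,0,0],"claw": 100},
    {"translation": [0,0,0],"twist": [0,0,0],"claw": 60},
    {"translation": [0,0,0],"twist": [0,0,0],"claw": 55}
  ]
}}

```text
time: 15.5
position: [0.4519, 0.3001, 0.2743]
tool_rot: [179.9, 0.1, -179.3]
contact_force: [0.2, -0.4, 0.4]
grip_width: 0.885
```

Emit:
{"api": "arm_command", "payload": {
  "series": [
    {"translation": [0,0,0],"twist": [0,0,0],"claw": 30},
    {"translation": [0,0,0],"twist": [0,0,0],"claw": 30},
    {"translation": [0,0,0],"twist": [0,0,0],"claw": 30},
    {"translation": [0,0,0],"twist": [0,0,0],"claw": 30},
    {"translation": [0,0,0],"twist": [0,0,0],"claw": 30}
  ],
  "grip_force": 40
}}

```text
time: 16.0
position: [0.4513, 0.2998, 0.2727]
tool_rot: [-180.0, -0.0, -179.3]
contact_force: [-0.7, -1.5, 0.4]
grip_width: 0.498
```

Emit:
{"api": "arm_command", "payload": {
  "series": [
    {"translation": [0,0,0],"twist": [0,0,0],"claw": 30},
    {"translation": [0,0,0],"twist": [0,0,0],"claw": 30},
    {"translation": [0,0,-0.005],"twist": [0,0,0],"claw": 30},
    {"translation": [0,0,-0.015],"twist": [0,0,0],"claw": 30},
    {"translation": [0,0,-0.02],"twist": [0,0,0],"claw": 30}
  ]
}}

```text
time: 16.5
position: [0.4504, 0.2995, 0.3111]
tool_rot: [-179.9, -0.3, -179.3]
contact_force: [0.2, 0.0, -7.8]
grip_width: 0.499
```

Emit:
{"api": "arm_command", "payload": {
  "series": [
    {"translation": [0,0,-0.02],"twist": [0,0,0],"claw": 30},
    {"translation": [0,0,-0.025],"twist": [0,0,0],"claw": 30},
    {"translation": [0,0,-0.02],"twist": [0,0,0],"claw": 30},
    {"translation": [0,0,-0.015],"twist": [0,0,0],"claw": 30},
    {"translation": [0,0,0],"twist": [0,0,0],"claw": 30}
  ]
}}

```text
time: 17.0
position: [0.4517, 0.3001, 0.3957]
tool_rot: [179.9, 0.2, -179.3]
contact_force: [0.9, 0.1, -6.6]
grip_width: 0.498
```

Emit:
{"api": "arm_command", "payload": {
  "series": [
    {"translation": [0,0,0],"twist": [0,0,0],"claw": 30},
    {"translation": [0,0,0],"twist": [0,0,0],"claw": 30},
    {"translation": [0,0,0],"twist": [0,0,0],"claw": 30}
  ]
}}

```text
time: 17.3
position: [0.451, 0.2997, 0.3909]
tool_rot: [-179.9, -0.2, -179.3]
contact_force: [-0.6, -0.2, -7.2]
grip_width: 0.5
```

Emit:
{"api": "arm_command", "payload": {
  "series": [
    {"translation": [-0.004,-0.016,0],"twist": [0,0,0],"claw": 30},
    {"translation": [-0.0075,-0.032,0],"twist": [0,0,0],"claw": 30},
    {"translation": [-0.0075,-0.032,0],"twist": [0,0,0],"claw": 30},
    {"translation": [-0.0075,-0.032,0],"twist": [0,0,0],"claw": 30},
    {"translation": [-0.0075,-0.032,0],"twist": [0,0,0],"claw": 30}
  ]
}}

```text
time: 17.8
position: [0.4871, 0.1551, 0.3917]
tool_rot: [-180.0, -0.1, -179.3]
contact_force: [0.4, -0.1, -7.7]
grip_width: 0.495
```

Emit:
{"api": "arm_command", "payload": {
  "series": [
    {"translation": [-0.0075,-0.032,0],"twist": [0,0,0],"claw": 30},
    {"translation": [-0.0075,-0.032,0],"twist": [0,0,0],"claw": 30},
    {"translation": [-0.0075,-0.032,0],"twist": [0,0,0],"claw": 30},
    {"translation": [-0.0075,-0.032,0],"twist": [0,0,0],"claw": 30},
    {"translation": [-0.0075,-0.032,0],"twist": [0,0,0],"claw": 30}
  ]
}}

```text
time: 18.3
position: [0.5266, -0.0045, 0.3918]
tool_rot: [180.0, -0.1, -179.3]
contact_force: [0.8, 0.9, -6.9]
grip_width: 0.498
```

Emit:
{"api": "arm_command", "payload": {
  "series": [
    {"translation": [-0.004,-0.016,0],"twist": [0,0,0],"claw": 30},
    {"translation": [0,0,0],"twist": [0,0,0],"claw": 30},
    {"translation": [0,0,0],"twist": [0,0,0],"claw": 30},
    {"translation": [0,0,0],"twist": [0,0,0],"claw": 30},
    {"translation": [0,0,0],"twist": [0,0,0],"claw": 30}
  ]
}}

```text
time: 18.8
position: [0.5307, -0.0181, 0.3926]
tool_rot: [180.0, -0.0, -179.2]
contact_force: [0.8, 0.0, -6.8]
grip_width: 0.496
```

Emit:
{"api": "arm_command", "payload": {
  "series": [
    {"translation": [0,0,0],"twist": [0,0,0],"claw": 30},
    {"translation": [0,0,0],"twist": [0,0,0],"claw": 30},
    {"translation": [0,0,0],"twist": [0,0,0],"claw": 30}
  ]
}}

```text
time: 19.1
position: [0.5308, -0.0188, 0.3928]
tool_rot: [-180.0, 0.0, -179.3]
contact_force: [0.9, -0.9, -6.7]
grip_width: 0.5
```

Emit:
{"api": "arm_command", "payload": {
  "series": [
    {"translation": [-0.0015,0,0.01],"twist": [0,0,0],"claw": 30},
    {"translation": [0,0,0.015],"twist": [0,0,0],"claw": 30},
    {"translation": [0,0,0.015],"twist": [0,0,0],"claw": 30},
    {"translation": [0,0,0.01],"twist": [0,0,0],"claw": 30},
    {"translation": [0,0,0.005],"twist": [0,0,0],"claw": 30}
  ]
}}

```text
time: 19.6
position: [0.5317, -0.0191, 0.335]
tool_rot: [180.0, -0.2, -179.3]
contact_force: [-0.1, 0.2, -8.1]
grip_width: 0.498
```

Emit:
{"api": "arm_command", "payload": {
  "series": [
    {"translation": [0,0,0],"twist": [0,0,0],"claw": 30},
    {"translation": [0,0,0],"twist": [0,0,0],"claw": 30},
    {"translation": [0,0,0],"twist": [0,0,0],"claw": 30},
    {"translation": [0,0,0],"twist": [0,0,0],"claw": 30},
    {"translation": [0,0,0],"twist": [0,0,0],"claw": 30}
  ]
}}

```text
time: 20.1
position: [0.5325, -0.0191, 0.3384]
tool_rot: [-180.0, 0.1, -179.3]
contact_force: [0.3, 0.5, -7.6]
grip_width: 0.5
```

Emit:
{"api": "arm_command", "payload": {
  "series": [
    {"translation": [0,0,0.001],"twist": [0,0,0],"claw": 30},
    {"translation": [0,0,0.001],"twist": [0,0,0],"claw": 30},
    {"translation": [0,0,0],"twist": [0,0,0],"claw": 30},
    {"translation": [0,0,0],"twist": [0,0,0],"claw": 30}
  ]
}}

```text
time: 20.5
position: [0.5323, -0.0191, 0.3356]
tool_rot: [180.0, -0.0, -179.3]
contact_force: [0.3, -0.1, -7.2]
grip_width: 0.501
```

Emit:
{"api": "arm_command", "payload": {
  "series": [
    {"translation": [0,0,0.001],"twist": [0,0,0],"claw": 30},
    {"translation": [0,0,0.001],"twist": [0,0,0],"claw": 30},
    {"translation": [0,0,0],"twist": [0,0,0],"claw": 30},
    {"translation": [0,0,0],"twist": [0,0,0],"claw": 30}
  ]
}}

```text
time: 20.9
position: [0.5323, -0.0191, 0.3337]
tool_rot: [180.0, -0.0, -179.3]
contact_force: [-0.8, 0.3, -6.6]
grip_width: 0.497
```

Emit:
{"api": "arm_command", "payload": {
  "series": [
    {"translation": [0,0,0.0007],"twist": [0,0,0],"claw": 30},
    {"translation": [0,0,0],"twist": [0,0,0],"claw": 30},
    {"translation": [0,0,0],"twist": [0,0,0],"claw": 30}
  ]
}}

```text
time: 21.2
position: [0.5323, -0.0191, 0.3331]
tool_rot: [180.0, -0.0, -179.3]
contact_force: [1.6, -0.4, -7.8]
grip_width: 0.498
```

Emit:
{"api": "arm_command", "payload": {
  "series": [
    {"translation": [0,0,0.0007],"twist": [0,0,0],"claw": 30},
    {"translation": [0,0,0],"twist": [0,0,0],"claw": 30},
    {"translation": [0,0,0],"twist": [0,0,0],"claw": 30}
  ]
}}

```text
time: 21.5
position: [0.5324, -0.0191, 0.3326]
tool_rot: [-180.0, 0.0, -179.3]
contact_force: [-0.8, -0.9, -6.4]
grip_width: 0.497
```

Emit:
{"api": "arm_command", "payload": {
  "series": [
    {"translation": [0,0,0.0007],"twist": [0,0,0],"claw": 30},
    {"translation": [0,0,0],"twist": [0,0,0],"claw": 30},
    {"translation": [0,0,0],"twist": [0,0,0],"claw": 30}
  ]
}}

```text
time: 21.8
position: [0.5325, -0.0191, 0.3324]
tool_rot: [-180.0, 0.0, -179.3]
contact_force: [-1.5, -0.1, -2.0]
grip_width: 0.499
```

Emit:
{"api": "arm_command", "payload": {
  "series": [
    {"translation": [0,0,0.0007],"twist": [0,0,0],"claw": 30},
    {"translation": [0,0,0],"twist": [0,0,0],"claw": 30},
    {"translation": [0,0,0],"twist": [0,0,0],"claw": 30}
  ]
}}

```text
time: 22.1
position: [0.5326, -0.0192, 0.3323]
tool_rot: [-180.0, 0.1, -179.3]
contact_force: [-4.4, -0.0, 6.3]
grip_width: 0.498
```

The jar stopped dead at z 0.3323, so it's on the rail. I'll ease off the extra push and release.

Emit:
{"api": "arm_command", "payload": {
  "series": [
    {"translation": [0,0,-0.0006],"twist": [0,0,0],"claw": 30},
    {"translation": [0,0,0],"twist": [0,0,0],"claw": 30},
    {"translation": [0,0,0],"twist": [0,0,0],"claw": 55},
    {"translation": [0,0,0],"twist": [0,0,0],"claw": 65},
    {"translation": [0,0,0],"twist": [0,0,0],"claw": 75}
  ]
}}

```text
time: 22.6
position: [0.5324, -0.0191, 0.3311]
tool_rot: [-180.0, 0.0, -179.3]
contact_force: [0.8, 0.8, -0.1]
grip_width: 0.661
```

Emit:
{"api": "arm_command", "payload": {
  "series": [
    {"translation": [0,0,0],"twist": [0,0,0],"claw": 100},
    {"translation": [0,0,0],"twist": [0,0,0],"claw": 100},
    {"translation": [0,0,0],"twist": [0,0,0],"claw": 100},
    {"translation": [0,0,0],"twist": [0,0,0],"claw": 100},
    {"translation": [0,0,0],"twist": [0,0,0],"claw": 100}
  ]
}}

```text
time: 23.1
position: [0.5323, -0.0191, 0.3316]
tool_rot: [-180.0, 0.0, -179.3]
contact_force: [-0.2, 0.3, -0.5]
grip_width: 0.997
```

Emit:
{"api": "arm_command", "payload": {
  "series": [
    {"translation": [0,0,-0.01],"twist": [0,0,0],"claw": 100},
    {"translation": [0,0,-0.02],"twist": [0,0,0],"claw": 100},
    {"translation": [0,0,-0.03],"twist": [0,0,0],"claw": 100},
    {"translation": [0,0,-0.03],"twist": [0,0,0],"claw": 100},
    {"translation": [0,0,-0.03],"twist": [0,0,0],"claw": 100}
  ]
}}

```text
time: 23.6
position: [0.5322, -0.0191, 0.4536]
tool_rot: [-180.0, 0.0, -179.3]
contact_force: [0.1, 0.8, -0.4]
grip_width: 0.998
```

Emit:
{"api": "arm_command", "payload": {
  "series": [
    {"translation": [0.02,0.04,0],"twist": [0,0,0],"claw": 100},
    {"translation": [0.02,0.04,0],"twist": [0,0,0],"claw": 100},
    {"translation": [0.02,0.04,0],"twist": [0,0,0],"claw": 100},
    {"translation": [0.02,0.04,0],"twist": [0,0,0],"claw": 100},
    {"translation": [0.02,0.04,0],"twist": [0,0,0],"claw": 100}
  ]
}}

```text
time: 24.1
position: [0.4287, 0.1808, 0.4527]
tool_rot: [180.0, 0.1, -179.3]
contact_force: [-0.4, 1.0, -0.4]
grip_width: 1.0
```

Emit:
{"api": "arm_command", "payload": {
  "series": [
    {"translation": [0.0,0.04,0],"twist": [0,0,0],"claw": 100},
    {"translation": [0,0.04,0],"twist": [0,0,0],"claw": 100},
    {"translation": [0,0.04,0],"twist": [0,0,0],"claw": 100},
    {"translation": [0,0,0],"twist": [0,0,0],"claw": 100},
    {"translation": [0,0,0],"twist": [0,0,0],"claw": 100}
  ]
}}

```text
time: 24.6
position: [0.4281, 0.3002, 0.4521]
tool_rot: [-180.0, 0.0, -179.2]
contact_force: [-0.5, -0.2, -0.4]
grip_width: 0.998
```

```bash
python3 - <<'E'
from h import *
a=optics.camera("top");b=optics.camera("scene")
c1=cv2.resize(a[140:240,230:390],None,fx=4,fy=4,interpolation=2)[:,:640]
c2=cv2.resize(b[130:290,260:440],None,fx=4,fy=4,interpolation=2)
cv2.imwrite("pics/t9.png",c1);cv2.imwrite("pics/s9.png",c2[:600])
R=Ro.from_euler('z',.7,degrees=True)
for z in (.06,.167): print(z,"top",(proj("top",[(.5323,-.0191,z)])-[230,140])*4,"scene",(proj("scene",[(.5323,-.0191,z)])-[260,130])*4)
E
```

```text
0.06 top [[370.84517899 239.771231  ]] scene [[278.60828373 358.73418337]]
0.167 top [[374.27811859 213.77552315]] scene [[282.78154956 241.65706739]]
```

View pics/t9.png

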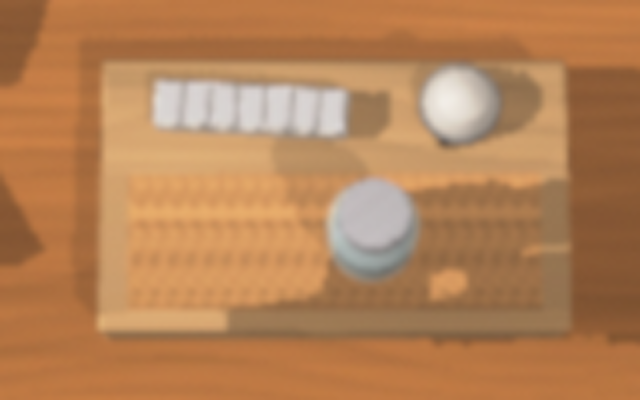

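View pics/s9.png

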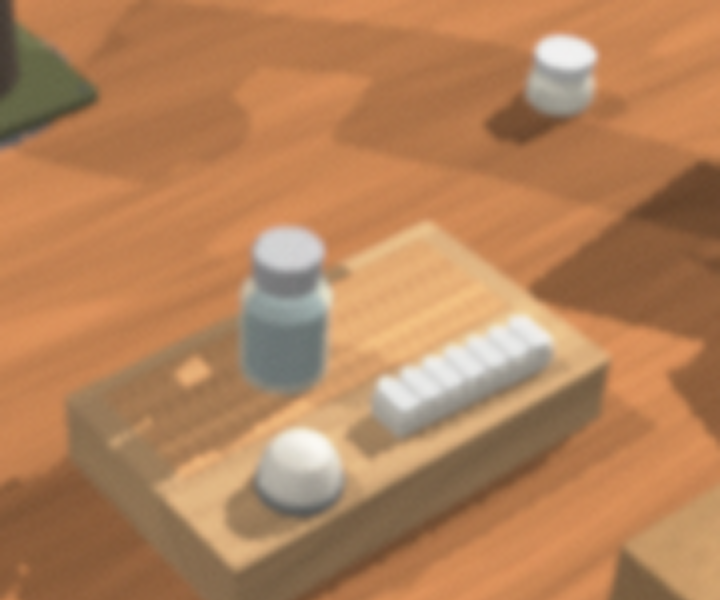

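The jar stands upright and wholly on the cork, with its cap at crop (375,214) against a predicted (374,214). The pill box and night light haven't moved. I'm handing the job in.

```bash
python3 - <<'E'
from rig import ctrl
print(ctrl.job_done(), ctrl.observe()['time'])
E
```

```text
the job is handed in; nothing more can be done
the job is handed in; nothing more can be done
```

The jar is standing upright on the cork, centred over the rail. I let go of it and handed the job in, with about 25 s of the 70 s used.

- **Finding the rail:** I slid the closed fingertips along the cork, pressed about 2 mm in. Soft cork read about 2 N, and the largest force on the hump was about 12 N. The fingertips rose equally at y = +0.006 and −0.044, which puts the rail centre at y ≈ −0.019.
- **Placing the jar:** I gripped it by the cap and lowered it at (0.532, −0.019). It stopped firmly at TCP z 0.332, the height expected for unpressed cork, and the push-back rose about 8 N over the last 0.7 mm step. I eased off the push before opening the fingers.
- **Last checks:** In the top view the cap is within about a pixel of its predicted place. The scene view shows the jar upright and clear of the rims. The pill box, night light and cream pot are where they were. The final crops did not cover the cup or hairbrush, but the arm never went near them.

No check failed or disagreed.

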